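# Eject the headlamp battery and trap it with the other finger

## Task

Eject the orange headlamp battery pack from the grey charging dock without letting it slide away: press the green ejector key fully down with one fingertip while the gripper's other finger stands in front of the pack, so that the pack pops out over the steel catch and is trapped against that finger before it has come out by half its own length. Only touch, never lift or carry the pack, and leave the other gear on the bench as it lies. Finish holding still just like that, with the key kept down under one finger and the pack trapped by the other.

Things in the scene. Friction and masses are not known exactly. Their poses are not given: they have to be found in the camera images.
- dock: Grey charging dock fixed to the bench, 170 mm long (its x), y from -32 to +70 mm, base 14 mm thick. Origin on the bench under the middle of the pack's channel, z up. The pack leaves along dock -x over a flat open runway 14 mm high, x = -25 to -85 mm. Walls 36 mm high, 43 mm apart, flank the pack (x = -22 to +45 mm); a 50 mm high spring housing stands behind it (x = 45 to 85 mm).
- pack: Orange battery pack with a black band, 60 mm long (x), 40 mm wide (y), 30 mm high, about 0.18 kg, loose in the dock's channel. Origin at the centre of its underside. Seated, its origin is at x = +5, y = 0, z = 14 mm in the dock's frame, its front face at x = -25 mm and its top 44 mm above the bench.
- catch_top (a point): Middle of the top edge of the steel catch in front of the seated pack: 22 mm wide, 5 mm thick, at x = -28, y = 0 in the dock's frame, 6 mm above the runway; it sinks with the key. Once it is below the runway (key about 6 mm down) the pack shoots out within about 0.1 s, so the trapping finger must be in front of the pack beforehand.
- key_top (a point): Centre of the top of the green ejector key, 30 mm (dock x) by 24 mm (dock y), at x = -49, y = +52 mm in the dock's frame, 36 mm above the bench when up, 25 mm when fully down (11 mm over the runway). The runway's centre line is 52 mm from it towards dock -y, and there the seated pack's face is 24 mm behind this point along x. A black collar round the key is 24 mm high.
- eject_key (a joint): How far the green key is pressed down, m: 0 up, 0.011 at its stop. Spring: about 3 N to start, 5 N at the stop, plus up to 2 N of rubbing at the catch; it springs back up when released.
- pusher (a joint): How far the spring plunger behind the pack has come out, m: about 0.001 with the pack seated, 0.036 at its stop. It pushes the pack along dock -x with about 4 N (3 N at its stop); beyond the stop the pack slides on freely and away.
- headlamp: Bystander: black plastic headlamp, 44 x 84 x 43 mm, origin under its centre.
- pulley: Bystander: silver aluminium pulley lying flat, 68 x 52 x 25 mm, origin under its wheel.
- carabiner: Bystander: red carabiner lying flat, 117 x 60 x 12 mm, origin under its middle.
- ice_screw: Bystander: titanium ice screw lying along its x, 168 mm long, 26 mm thick, hanger at +x; origin under its tube's middle.
- jar: Bystander: empty glass jar with an aluminium twist cap, 72 mm across, 102 mm high, origin under its centre.
- wax_tin: Bystander: red wax tin, 64 mm across, 50 mm high, origin under its centre.
There are look-alikes about, which are no part of the job. Several things have the shape of the pack; the one meant has the colours described above. What is shaped like the dock but yellow is not meant.

How it is judged:
On the way:
1. the key is pressed down and the pack has popped out over the catch, at least 5 mm (value of joint eject_key above 0.005 m and x of pack in the frame of dock below 0 m), for 0.1 s.
At the end, for the whole second after the job is handed in: At the end the key is held down by more than 8 mm of its 11 mm, the pack stands still on the dock 5 to 30 mm out of its seat, not raised by 5 mm or more, and presses against a finger with more than 0.5 N (value of joint eject_key above 0.008 m and contact force between the fingers and pack above 0.5 N and x of pack in the frame of dock between -0.025 and 0 m and z of pack in the frame of dock between 0.01 and 0.019 m and linear speed of pack below 0.02 m/s); the arm keeps its last pose, push and grip.
It fails at once if the pack slid away: more than 30 mm (half its length) out (x of pack in the frame of dock below -0.025 m).
It fails at once if the pack was lifted by more than 10 mm (z of pack in the frame of dock above 0.024 m).
It fails at once if other gear was moved by more than 15 mm (distance of any of headlamp, pulley, carabiner, ice_screw, jar, wax_tin from where it was at the start of the episode above 0.015 m).
It also fails if it takes over 32 s, if anything falls off the work surface, if the arm or the gripper's body presses on something with over 40 N, if the wrist force passes 120 N, or if a joint passes its speed limit or range.

## Robot

A 6-joint arm with a two-finger parallel gripper is mounted at the origin on the work surface. World frame = base frame: x ahead of the robot, y to its left, z up, the work surface at z = 0. Lengths are in m, angles in rad, forces in N, time in s.
With the tool pointing down it reaches from about 0.225 to 0.875 m from the base axis. Payload 3.4 kg.
Tool frame: the origin (TCP) lies between the finger pads; the fingertips stand 19 mm ahead of it and the grasp point (between the pads) is the TCP (manip.tip_reach is the distance from the TCP to the fingertips, in m); z points along the fingers, x is the direction in which the jaws open and shut, and the axes are right-handed (so a half turn about z gives the same grasp; the last joint's range is limited). The gripper opens to 85 mm and grips with 20 to 120 N. Pads are 22 mm wide; open, the fingers measure 114 mm over their backs; the gripper's body (76 mm by 85 mm) begins 54 mm behind the grasp point. The pads swing forward as they close: fully open they stand 13 mm farther back than shut.
Start: joints at [1.188, 0.276, 1.505, -0, 1.361, -0.121], TCP at [0.149, 0.555, 0.25] pointing down, gripper open.
Joint ranges: [-2.89, 2.89], [-0.75, 2.08], [0.22, 2.7], [-1.18, 4.32], [0.11, 2.71], [-2.7, 2.7]. Speed limits (rad/s): [2.57, 2.57, 3.14, 3.14, 3.14, 3.14].

## Interface

Orientations are given as a unit quaternion [w, x, y, z].
In Python, from rig import manip gives the robot as it stands.
- The arm moves only by the tool send_rows, never from a script. Its arguments are lists of equal length, an entry for each row: "delta_pos": the shift along the tool's x, y, z normalised to -1 to 1, where 1 is 40 cm, a list of three; "angular": the turn, a rotation vector about the tool's x, y, z normalised to -1 to 1, where 1 is 0.08 rad, a list of three. A call has 1 to 5 rows; each row shifts and turns the commanded pose from where the row before left it, along the tool's axes as they then stand; what a row does not reach is not made up. A row lasts 1/12 s, in which the tool goes at most 41.7 mm and 7.16 degrees, less where a joint would pass 70% of its speed; a pose out of reach is approached as far as the arm can. A call with a number of a shift or a turn outside -1 to 1 is refused whole. A call with a gripper value outside its range is refused whole. "hand" is the finger opening in mm, from 0 to 85.4, set as the call begins (left out, the last holds). The fingers move at their own pace and stop on an object; "squeeze" is the grip in N (left out, the last holds). Time passes only in rows, so rows that do not move let the fingers close. It gives the time, the measured TCP pose, the force and the opening at its end, in the units of the state.
- manip.get_state(): the state, without advancing time (a new reading comes with each control period).
- manip.get_image(name): name is "side" or "top"; returns the picture (420x560x3 uint8, blue, green, red); there is no depth.
- manip.calibration(name): a dict with "fx", "fy", "cx", "cy" (pixels), "camera_from_world" (4x4, takes a point from world to camera coordinates). Camera axes: x right, y up, looking along -z (the intrinsics and any distortion apply to the point x, -y, -z); pixel columns grow to the right and rows downward; lengths in m; the calibration is good to about 2 mm. A picture is of the moment at which its call begins. calibration takes no time and is no camera call.
- manip.sign_off(): hands the job in, once; it reports no verdict.
The state is a dict: "clock": time; "qpos": joint angles; "qd": joint speeds; "effort": joint torques, N m; "position": TCP position; "ee_rot": TCP orientation; "contact_force": force on the tool from outside, world axes, zero at the start; "moment": the same for the moment, N m; "width": finger opening in m.
Only numpy, scipy, OpenCV 4.12 (cv2) and the standard library are available. Lean on these libraries where they do the work, as an engineer would, in place of code of your own. Each camera call takes 0.05 s, during which the arm holds its last target.

## Working session

There is one attempt and no reset: what is moved stays moved. The work goes in short steps, Python scripts to look and compute and a tool call to move; the robot and the scene stay as the last step left them, time stands still between calls to the robot, and variables do not carry over. Pictures are saved under pics/ and viewed, and the job is handed in when it is done.

Besides the shell and the picture viewer there is one more tool, called after ">>>" by a JSON object that holds its "op" and its "data". send_rows: Moves the arm, as the interface text tells. Scaled input: -1 to 1 covers 40 cm each way for a shift and 0.08 rad each way for a turn. Its arguments: {"type":"object","properties":{"delta_pos":{"type":"array","items":{"type":"array","items":{"type":"number"}}},"angular":{"type":"array","items":{"type":"array","items":{"type":"number"}}},"hand":{"type":"number"},"squeeze":{"type":"number"}},"required":["delta_pos","angular"]}

```bash
ls; mkdir -p pics
python3 - <<'E'
from rig import manip
import cv2,numpy as np
for n in("side","top"):
    cv2.imwrite(f"pics/{n}0.png",manip.get_image(n))
    c=manip.calibration(n);print(n,{k:(np.round(v,4).tolist() if k=="camera_from_world" else v) for k,v in c.items()})
print(manip.get_state(),manip.tip_reach)
E
```

```text
pics
side {'fx': 498.408281509001, 'fy': 498.408281509001, 'cx': 287.690016611047, 'cy': 216.59150667713178, 'camera_from_world': [[0.8994, -0.4368, -0.0163, -0.477], [0.2484, 0.48, 0.8414, -0.2064], [-0.3597, -0.7608, 0.5402, -1.3536], [0.0, 0.0, 0.0, 1.0]]}
top {'fx': 461.32541238044666, 'fy': 461.32541238044666, 'cx': 270.30150866604015, 'cy': 214.22589822268014, 'camera_from_world': [[-0.0133, -0.9997, 0.0219, -0.001], [0.9844, -0.0092, 0.1756, -0.5489], [-0.1753, 0.0239, 0.9842, -1.2911], [0.0, 0.0, 0.0, 1.0]]}
{'clock': 0.1, 'qpos': array([ 1.18802138e+00,  2.76528295e-01,  1.50597842e+00, -1.23995705e-05,
        1.36072377e+00, -1.21032896e-01]), 'qd': array([ 8.07986844e-04, -2.46764817e-03, -3.00004913e-03, -1.56219692e-03,
        3.81360943e-04,  9.27785052e-05]), 'effort': array([ 8.86330981e-04, -4.17703700e+01, -2.46406907e+01, -2.93741587e-04,
        5.75317594e-03,  9.66511607e-06]), 'position': array([0.14865318, 0.55500249, 0.24953937]), 'ee_rot': array([ 4.21674396e-04,  7.93334830e-01,  6.08785000e-01, -7.02030418e-04]), 'contact_force': array([-0.56265062, -0.13531503, -0.56228021]), 'moment': array([-0.04143413, -0.00055982, -0.01973748]), 'width': 0.08552051389443972} 0.019
```

View pics/side0.png

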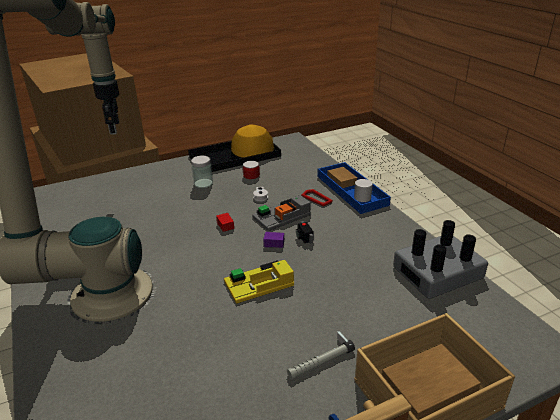

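View pics/top0.png

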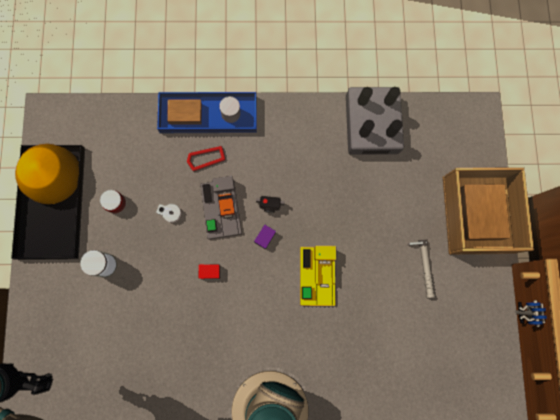

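Possible confusions (top image): orange pack in the grey dock (226,205), red block (209,271), purple block (265,237), and the yellow dock with a green key (318,276). I choose the grey dock with the orange, black-banded pack, and check it in a close crop.

Run:
```python
import cv2
t=cv2.imread("pics/top0.png");s=cv2.imread("pics/side0.png")
cv2.imwrite("pics/topc.png",cv2.resize(t[165:249,180:292],None,fx=7,fy=7,interpolation=cv2.INTER_CUBIC))
cv2.imwrite("pics/sidec.png",cv2.resize(s[180:255,230:330],None,fx=8,fy=8,interpolation=cv2.INTER_CUBIC))
```

```text
(no output)
```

View pics/topc.png

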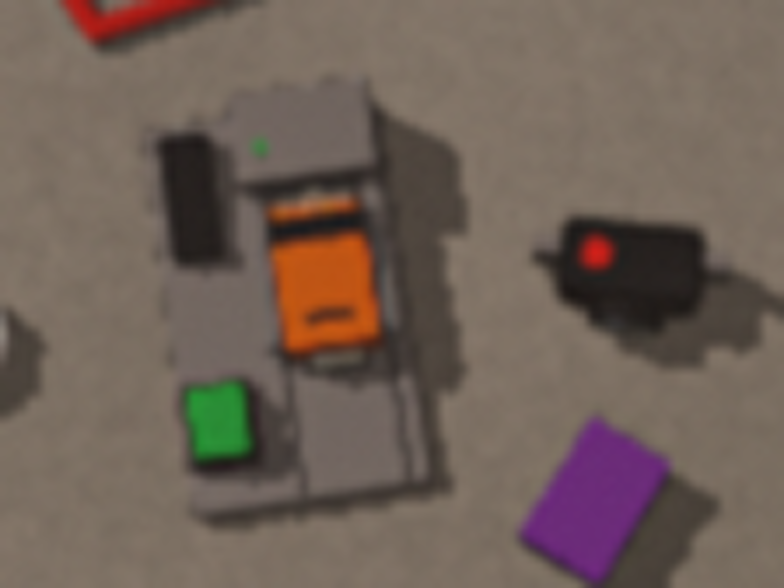

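View pics/sidec.png

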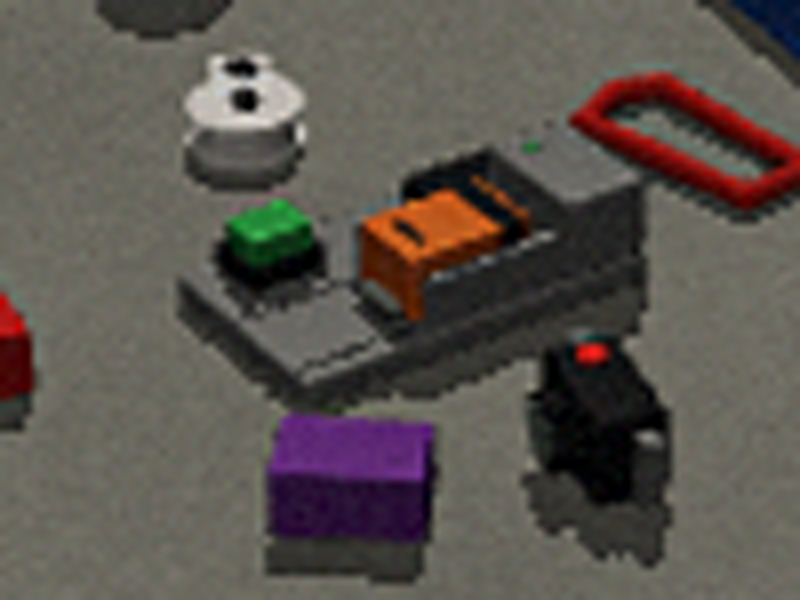

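Crop confirms: orange pack with black band in the grey dock; green key at top px ≈(211.5,225), pack front ≈(227,215). Fit the dock pose from corners in both views.

```bash
cat > h.py <<'E'
import numpy as np
from rig import manip
from scipy.spatial.transform import Rotation as R
def proj(n,P):
    c=manip.calibration(n);T=np.array(c["camera_from_world"])
    p=np.atleast_2d(P)@T[:3,:3].T+T[:3,3]
    return np.c_[c["cx"]+c["fx"]*p[:,0]/-p[:,2], c["cy"]-c["fy"]*p[:,1]/-p[:,2]]
def dw(q,P):
    P=np.atleast_2d(P)/1000;c,s=np.cos(q[2]),np.sin(q[2])
    return np.c_[q[0]+c*P[:,0]-s*P[:,1],q[1]+s*P[:,0]+c*P[:,1],P[:,2]]
E
cat > fit.py <<'E'
from h import *
from scipy.optimize import least_squares
top=[(183,386,-34,64,36),(246,379,-34,40,36),(252,456,-64,40,36),(193,462,-64,64,36),
(269,210,35,20,44),(360,202,35,-20,44),(381,346,-25,-20,44),(288,357,-25,20,44),(432,488,-85,-32,14),(372,80,85,-32,50)]
side=[(226,236,-64,64,36),(272,200,-34,64,36),(315,238,-34,40,36),(264,268,-64,40,36),(360,230,-25,20,44),(420,270,-25,-20,44),(416,318,-25,-20,14),(300,382,-85,-32,14)]
t=np.array(top,float);s=np.array(side,float)
to=t[:,:2]/7+[179.5+.5/7-.0,164.5+.5/7];so=s[:,:2]/8+[229.5+.06,179.5+.06]
def res(q,w=False):
    return np.r_[(proj("top",dw(q,t[:,2:]))-to),(proj("side",dw(q,s[:,2:]))-so)]
f=least_squares(lambda q:res(q).ravel(),[.55,.1,0],loss="soft_l1")
print(f.x,np.degrees(f.x[2]));print(np.round(f.fun.reshape(-1,2),1))
for n,sl in(("top",slice(0,len(t))),("side",slice(len(t),None))):
    g=least_squares(lambda q:res(q)[sl].ravel(),f.x);print(n,g.x)
q=f.x
for P in([-49,52,36],[-25,0,44],[-28,0,20]):print(P,dw(q,P))
E
python3 fit.py
```

```text
[0.57628939 0.12051301 0.13692843] 7.845421410742461
[[ 0.6  0.9]
 [-0.2  0.7]
 [ 0.3 -0.2]
 [ 0.5  0.2]
 [-0.   0.5]
 [ 0.5 -0.3]
 [ 0.3 -1. ]
 [-0.  -0.6]
 [ 0.4 -0.3]
 [ 0.5 -0.4]
 [-0.6 -2.5]
 [ 1.4 -0.7]
 [-0.1 -2.4]
 [-1.5 -3.4]
 [-0.3 -1.7]
 [-1.1 -1.4]
 [-0.4  0.4]
 [ 0.3  0.1]]
top [0.57605567 0.12114507 0.12706957]
side [0.57404618 0.11398552 0.17520956]
[-49, 52, 36] [[0.52064999 0.16533774 0.036     ]]
[-25, 0, 44] [[0.5515234  0.11710049 0.044     ]]
[-28, 0, 20] [[0.54855148 0.11669098 0.02      ]]
```

```bash
cat > ov.py <<'E'
from h import *
import cv2,sys
def ov(q,tag,ti,si,extra=[]):
    box=lambda x0,x1,y0,y1,z:[[x0,y0,z],[x1,y0,z],[x1,y1,z],[x0,y1,z]]
    polys=[box(-64,-34,40,64,36),box(-25,35,-20,20,44),box(-85,85,-32,70,14),box(-85,85,-32,70,0),box(-30.5,-25.5,-11,11,20),box(-22,45,-21.5,21.5,36)]
    for n,f,(r0,r1,c0,c1),k in(("top",ti,(165,249,180,292),7),("side",si,(180,255,230,330),8)):
        im=cv2.imread(f)[r0:r1,c0:c1];im=cv2.resize(im,None,fx=k,fy=k,interpolation=cv2.INTER_CUBIC)
        for p in polys:
            u=(proj(n,dw(q,p))-[c0,r0]+0.5)*k
            cv2.polylines(im,[np.int32(np.round(u))],True,(255,255,0),1)
        cv2.imwrite(f"pics/{n}_{tag}.png",im)
if __name__=="__main__":
    ov([float(a) for a in sys.argv[1:4]],sys.argv[4],"pics/top0.png","pics/side0.png")
E
python3 ov.py .5762 .1208 .132 ov1
```

```text
(no output)
```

View pics/side_ov1.png

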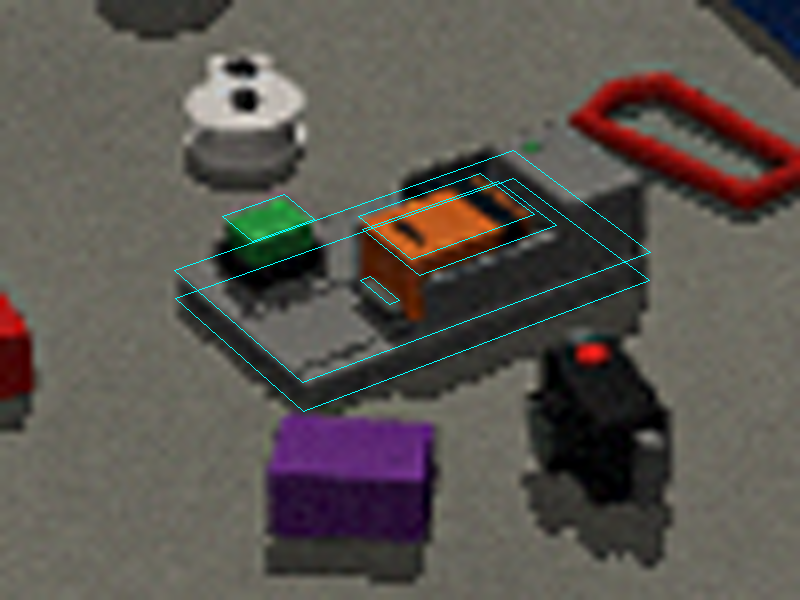

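View pics/top_ov1.png

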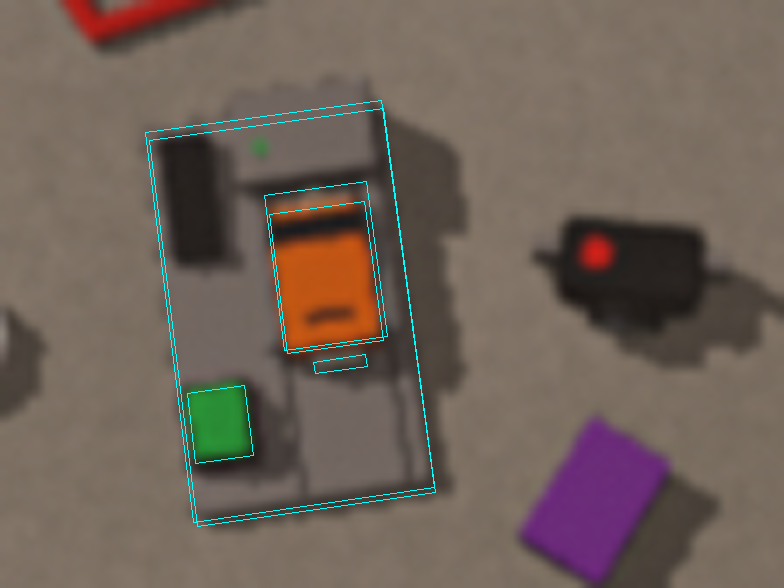

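```bash
cat > go.py <<'E'
from h import *
import sys
Q=[.5760,.1195,.138]
def plan(dx,dy,z,Q=Q):
    s=manip.get_state();w,x,y,zz=s["ee_rot"];Rt=R.from_quat([x,y,zz,w])
    c,sn=np.cos(Q[2]),np.sin(Q[2])
    G=R.from_matrix(np.c_[[-sn,c,0],[c,sn,0],[0,0,-1]])
    tgt=dw(Q,[dx,dy,0])[0];tgt[2]=z
    d=tgt-s["position"]
    print("t",round(s["clock"],2),"pos",np.round(s["position"],4),"w",round(s["width"],4),"F",np.round(s["contact_force"],1),"M",np.round(s["moment"],2))
    print("tgt",np.round(tgt,4),"tool shift/0.4",np.round(Rt.inv().apply(d)/.4,4),"in goal frame",np.round(G.inv().apply(d)/.4,4))
    print("turn/.08",np.round((Rt.inv()*G).as_rotvec()/.08,3))
    i=np.linalg.inv(np.array([[c,-sn],[sn,c]]));print("tcp in dock mm",np.round(i@(s["position"][:2]-Q[:2])*1000,1))
if __name__=="__main__": plan(*map(float,sys.argv[1:4]))
E
python3 go.py -53 26 0.12
```

```text
t 0.1 pos [0.1487 0.555  0.2495] w 0.0855 F [-0.6 -0.1 -0.6] M [-0.04 -0.   -0.02]
tgt [0.5199 0.138  0.12  ] tool shift/0.4 [-0.7664  1.1664  0.3249] in goal frame [-1.1604  0.7759  0.3238]
turn/.08 [-0.006  0.02  -4.997]
tcp in dock mm [-363.4  490.1]
```

>>> {"op": "send_rows", "data": {"delta_pos": [[0,0,0],[0,0,0],[0,0,0],[0,0,0],[0,0,0]], "angular": [[0,0,-1],[0,0,-1],[0,0,-1],[0,0,-1],[0,0,-1]], "hand": 40, "squeeze": 40}}

```text
clock: 0.52
position: [0.1487, 0.5551, 0.2498]
ee_rot: [0.0, 0.655, 0.756, -0.0]
contact_force: [0.2, -0.1, -0.3]
width: 0.04
```

```bash
python3 go.py -53 26 0.12
```

```text
t 0.52 pos [0.1487 0.5551 0.2498] w 0.04 F [ 0.2 -0.1 -0.3] M [-0.05 -0.06  0.  ]
tgt [0.5199 0.138  0.12  ] tool shift/0.4 [-1.1636  0.7711  0.3251] in goal frame [-1.1607  0.7757  0.3245]
turn/.08 [-0.007  0.011  0.052]
tcp in dock mm [-363.3  490.3]
```

>>> {"op": "send_rows", "data": {"delta_pos": [[-0.077,0.0515,0],[-0.077,0.0515,0],[-0.077,0.0515,0],[-0.077,0.0515,0],[-0.077,0.0515,0]], "angular": [[0,0,0],[0,0,0],[0,0,0],[0,0,0],[0,0,0]]}}

```text
clock: 0.93
position: [0.2726, 0.4156, 0.2499]
ee_rot: [0.0, 0.656, 0.755, -0.0]
contact_force: [0.7, 0.4, -0.0]
width: 0.0401
```

>>> {"op": "send_rows", "data": {"delta_pos": [[-0.077,0.0515,0],[-0.077,0.0515,0],[-0.077,0.0515,0],[-0.077,0.0515,0],[-0.077,0.0515,0]], "angular": [[0,0,0],[0,0,0],[0,0,0],[0,0,0],[0,0,0]]}}

```text
clock: 1.35
position: [0.3959, 0.2771, 0.2501]
ee_rot: [-0.0, 0.657, 0.754, -0.0]
contact_force: [0.7, 0.5, 0.6]
width: 0.0398
```

```bash
python3 go.py -53 26 0.12
```

```text
t 1.35 pos [0.3959 0.2771 0.2501] w 0.0398 F [0.7 0.5 0.6] M [-0.03  0.02 -0.02]
tgt [0.5199 0.138  0.12  ] tool shift/0.4 [-0.3872  0.2593  0.3251] in goal frame [-0.3871  0.2593  0.3252]
turn/.08 [-0.006  0.     0.003]
tcp in dock mm [-156.7  180.9]
```

>>> {"op": "send_rows", "data": {"delta_pos": [[-0.0774,0.0519,0],[-0.0774,0.0519,0],[-0.0774,0.0519,0],[-0.0774,0.0519,0],[-0.0774,0.0519,0]], "angular": [[0,0,0],[0,0,0],[0,0,0],[0,0,0],[0,0,0]]}}

```text
clock: 1.77
position: [0.5201, 0.138, 0.2499]
ee_rot: [-0.0, 0.657, 0.754, -0.0]
contact_force: [0.4, 0.8, 0.3]
width: 0.0398
```

>>> {"op": "send_rows", "data": {"delta_pos": [[0,0,0.08],[0,0,0.08],[0,0,0.08],[0,0,0.08],[0,0,0]], "angular": [[0,0,0],[0,0,0],[0,0,0],[0,0,0],[0,0,0]]}}

```text
clock: 2.18
position: [0.5145, 0.1388, 0.1163]
ee_rot: [-0.005, 0.657, 0.754, -0.005]
contact_force: [-2.4, -0.0, 0.8]
width: 0.04
```

```bash
python3 go.py -53 26 0.07;python3 - <<'E'
from rig import manip
import cv2
for n,(r0,r1,c0,c1),k in(("top",(165,249,180,292),7),("side",(150,255,230,370),5)):
    im=manip.get_image(n);cv2.imwrite(f"pics/{n}1.png",im)
    cv2.imwrite(f"pics/{n}1c.png",cv2.resize(im[r0:r1,c0:c1],None,fx=k,fy=k,interpolation=cv2.INTER_CUBIC))
E
```

```text
t 2.18 pos [0.5145 0.1388 0.1163] w 0.04 F [-2.4 -0.   0.8] M [-0.04  0.05 -0.01]
tgt [0.5199 0.138  0.07  ] tool shift/0.4 [-0.0039  0.0147  0.1156] in goal frame [-0.0039  0.0131  0.1158]
turn/.08 [-0.17  -0.002 -0.004]
tcp in dock mm [-58.2  27.6]
```

View pics/side1c.png

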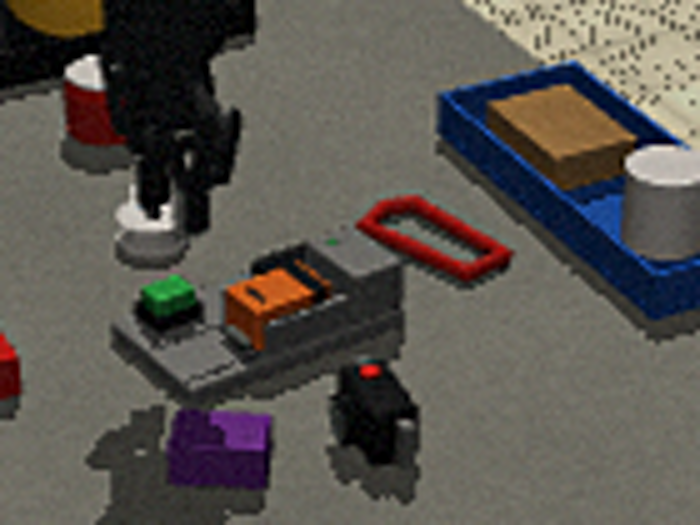

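View pics/top1c.png

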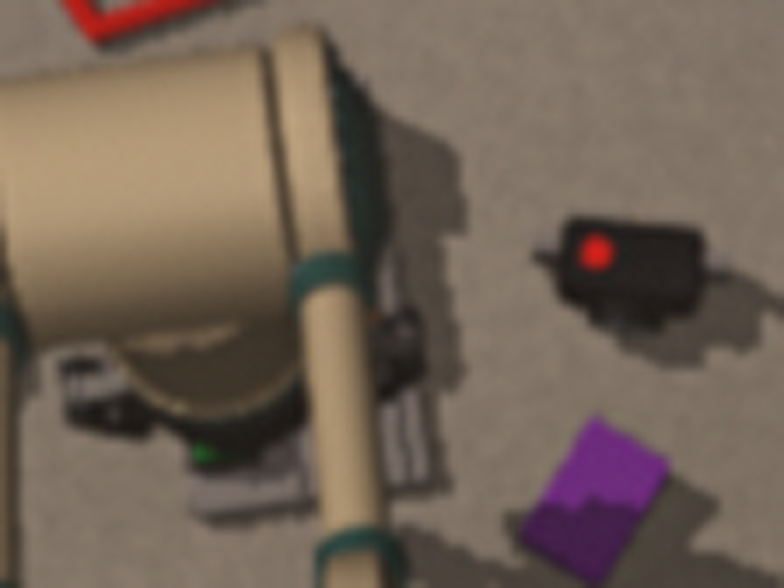

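>>> {"op": "send_rows", "data": {"delta_pos": [[0,0,0.05],[0,0,0.05],[0,0,0],[0,0,0],[0,0,0]], "angular": [[0,0,0],[0,0,0],[0,0,0],[0,0,0],[0,0,0]]}}

```text
clock: 2.7
position: [0.5211, 0.1401, 0.0845]
ee_rot: [0.001, 0.657, 0.754, 0.002]
contact_force: [-0.4, 0.2, 0.0]
width: 0.0399
```

```bash
python3 go.py -53 26 0.07;python3 - <<'E'
from h import *
from go import Q
import cv2
s=manip.get_state()
im=manip.get_image("side");cv2.imwrite("pics/side2.png",im)
r0,r1,c0,c1,k=165,240,230,330,8
I=cv2.resize(im[r0:r1,c0:c1],None,fx=k,fy=k,interpolation=cv2.INTER_CUBIC)
I=cv2.convertScaleAbs(I,alpha=1.6,beta=25)
# finger boxes bottom at tip z
w,x,y,z=s["ee_rot"];Rt=R.from_quat([x,y,z,w])
for sg in(1,-1):
    h=s["width"]/2
    for zz in (.019,):
        P=s["position"]+Rt.apply([[sg*h,-.011,zz],[sg*(h+.0145),-.011,zz],[sg*(h+.0145),.011,zz],[sg*h,.011,zz]])
        u=(proj("side",P)-[c0,r0]+.5)*k;cv2.polylines(I,[np.int32(u)],True,(255,255,0),1)
cv2.imwrite("pics/side2c.png",I)
E
```

```text
t 2.7 pos [0.5211 0.1401 0.0845] w 0.0399 F [-0.4  0.2  0. ] M [ 0.   -0.03 -0.04]
tgt [0.5199 0.138  0.07  ] tool shift/0.4 [-0.0049 -0.0037  0.0362] in goal frame [-0.0049 -0.0036  0.0362]
turn/.08 [ 0.05  -0.001  0.005]
tcp in dock mm [-51.6  27.9]
```

View pics/side2c.png

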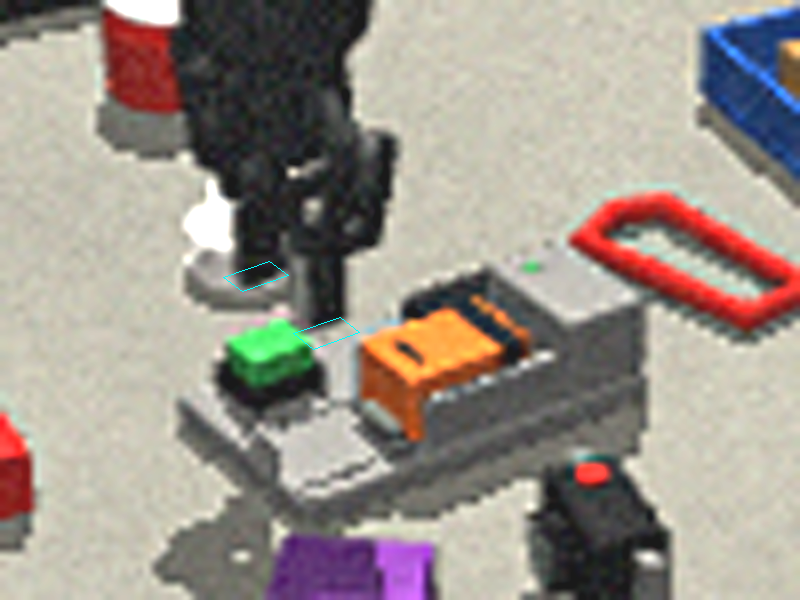

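>>> {"op": "send_rows", "data": {"delta_pos": [[-0.005,-0.003,0.02],[0,0,0.02],[0,0,0],[0,0,0],[0,0,0]], "angular": [[0,0,0],[0,0,0],[0,0,0],[0,0,0],[0,0,0]]}}

```text
clock: 3.17
position: [0.5185, 0.1376, 0.0662]
ee_rot: [-0.0, 0.657, 0.754, -0.0]
contact_force: [-0.3, -0.3, -0.1]
width: 0.0396
```

```bash
cat > shot.py <<'E'
from h import *
import cv2,sys
s=manip.get_state()
im=manip.get_image("side");cv2.imwrite(f"pics/{sys.argv[1]}.png",im)
r0,r1,c0,c1,k=165,240,230,330,8
I=cv2.resize(im[r0:r1,c0:c1],None,fx=k,fy=k,interpolation=cv2.INTER_CUBIC)
cv2.imwrite(f"pics/{sys.argv[1]}c.png",cv2.convertScaleAbs(I,alpha=1.6,beta=25))
E
python3 go.py -53 26 0.06;python3 shot.py s3
```

```text
t 3.17 pos [0.5185 0.1376 0.0662] w 0.0396 F [-0.3 -0.3 -0.1] M [-0.02  0.04  0.01]
tgt [0.5199 0.138  0.06  ] tool shift/0.4 [0.0004 0.0037 0.0154] in goal frame [0.0004 0.0037 0.0154]
turn/.08 [-0.003 -0.001  0.002]
tcp in dock mm [-54.5  25.8]
```

View pics/s3c.png

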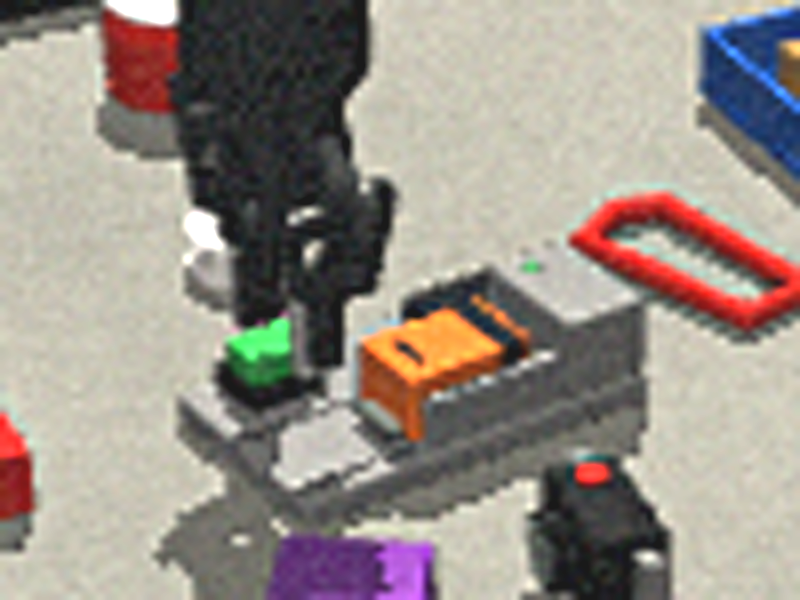

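>>> {"op": "send_rows", "data": {"delta_pos": [[0,0.002,0.01],[0,0,0.01],[0,0,0],[0,0,0]], "angular": [[0,0,0],[0,0,0],[0,0,0],[0,0,0]]}}

```text
clock: 3.55
position: [0.519, 0.1377, 0.0579]
ee_rot: [-0.0, 0.657, 0.754, -0.0]
contact_force: [0.7, -1.4, -0.1]
width: 0.0398
```

```bash
python3 go.py -53 26 0.05;python3 shot.py s4
```

```text
t 3.55 pos [0.519  0.1377 0.0579] w 0.0398 F [ 0.7 -1.4 -0.1] M [-0.04  0.02  0.04]
tgt [0.5199 0.138  0.05  ] tool shift/0.4 [0.0004 0.0023 0.0197] in goal frame [0.0004 0.0023 0.0197]
turn/.08 [-0.011 -0.001  0.003]
tcp in dock mm [-53.9  25.8]
```

View pics/s4c.png

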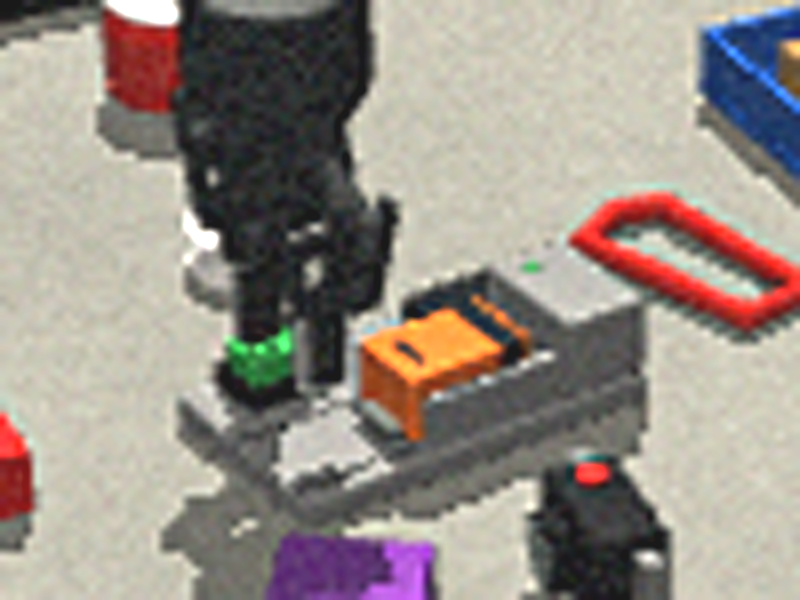

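>>> {"op": "send_rows", "data": {"delta_pos": [[0,0.002,0.008],[0,0,0],[0,0,0]], "angular": [[0,0,0],[0,0,0],[0,0,0]]}}

```text
clock: 3.85
position: [0.5201, 0.1378, 0.0549]
ee_rot: [-0.0, 0.657, 0.754, -0.0]
contact_force: [-0.3, -0.9, 0.1]
width: 0.0403
```

>>> {"op": "send_rows", "data": {"delta_pos": [[0,0,0.006],[0,0,0],[0,0,0]], "angular": [[0,0,0],[0,0,0],[0,0,0]]}}

```text
clock: 4.1
position: [0.5205, 0.1379, 0.053]
ee_rot: [0.0, 0.657, 0.754, 0.0]
contact_force: [-0.3, 0.7, 2.8]
width: 0.0401
```

```bash
python3 go.py -53 26 0.05;python3 shot.py s5
```

```text
t 4.1 pos [0.5205 0.1379 0.053 ] w 0.0401 F [-0.3  0.7  2.8] M [ 0.1   0.01 -0.  ]
tgt [0.5199 0.138  0.05  ] tool shift/0.4 [ 0.0004 -0.0013  0.0074] in goal frame [ 0.0004 -0.0013  0.0074]
turn/.08 [ 0.011 -0.001  0.002]
tcp in dock mm [-52.5  25.8]
```

View pics/s5c.png

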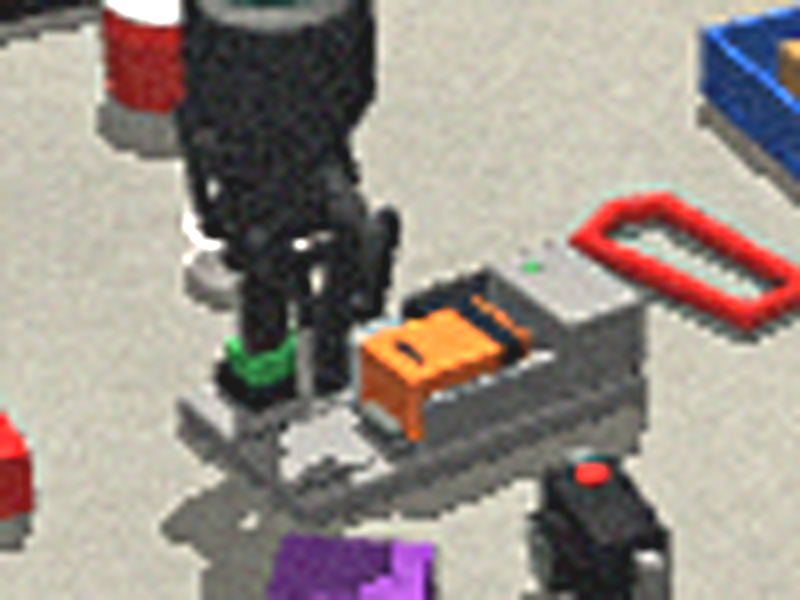

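Contact felt at TCP z≈0.053 (2.8 N), with the front finger standing before the pack. Pressing down.

>>> {"op": "send_rows", "data": {"delta_pos": [[0,0,0.008],[0,0,0.008],[0,0,0.006],[0,0,0],[0,0,0]], "angular": [[0,0,0],[0,0,0],[0,0,0],[0,0,0],[0,0,0]]}}

```text
clock: 4.57
position: [0.5198, 0.1378, 0.0439]
ee_rot: [-0.0, 0.657, 0.754, -0.0]
contact_force: [-0.5, -0.0, 3.3]
width: 0.0399
```

```bash
python3 go.py -53 26 0.042;python3 shot.py s6
```

```text
t 4.57 pos [0.5198 0.1378 0.0439] w 0.0399 F [-0.5 -0.   3.3] M [ 0.03  0.2  -0.13]
tgt [0.5199 0.138  0.042 ] tool shift/0.4 [0.0003 0.0004 0.0047] in goal frame [0.0003 0.0004 0.0047]
turn/.08 [-0.007 -0.003 -0.003]
tcp in dock mm [-53.1  25.9]
```

View pics/s6c.png

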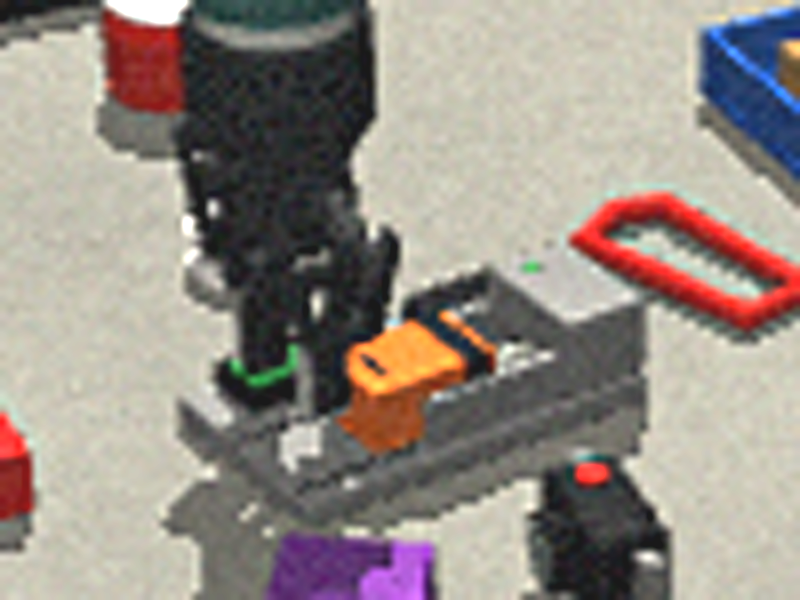

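>>> {"op": "send_rows", "data": {"delta_pos": [[0,0,0.004],[0,0,0.003],[0,0,0],[0,0,0],[0,0,0]], "angular": [[0,0,0],[0,0,0],[0,0,0],[0,0,0],[0,0,0]]}}

```text
clock: 5.03
position: [0.5199, 0.1378, 0.0424]
ee_rot: [-0.0, 0.657, 0.754, 0.0]
contact_force: [-3.2, -0.3, 13.8]
width: 0.0403
```

```bash
python3 go.py -53 26 0.042
```

```text
t 5.03 pos [0.5199 0.1378 0.0424] w 0.0403 F [-3.2 -0.3 13.8] M [ 0.12  0.61 -0.06]
tgt [0.5199 0.138  0.042 ] tool shift/0.4 [0.0003 0.0002 0.0009] in goal frame [0.0003 0.0002 0.0009]
turn/.08 [ 0.001 -0.003 -0.001]
tcp in dock mm [-53.1  25.9]
```

>>> {"op": "send_rows", "data": {"delta_pos": [[0,0,0],[0,0,0],[0,0,0],[0,0,0],[0,0,0]], "angular": [[0,0,0],[0,0,0],[0,0,0],[0,0,0],[0,0,0]]}}

```text
clock: 5.45
position: [0.5198, 0.1378, 0.0424]
ee_rot: [-0.0, 0.657, 0.754, 0.0]
contact_force: [-3.1, -0.7, 14.1]
width: 0.0399
```

```bash
python3 go.py -53 26 0.042;python3 shot.py s7
python3 - <<'E'
from h import *
from go import Q
import cv2
r0,r1,c0,c1,k=165,240,230,330,8
I=cv2.imread("pics/s7c.png")
for o,col in((5,(0,255,0)),(17,(255,255,0)),(30,(0,0,255))):
    P=[[-25-o,-20,14],[-25-o,-20,44],[-25-o,20,44],[35-o,20,44],[35-o,-20,44],[-25-o,-20,44]]
    u=(proj("side",dw(Q,P))-[c0,r0]+.5+[0,1.4])*k
    cv2.polylines(I,[np.int32(u)],False,col,1)
cv2.imwrite("pics/s7o.png",I)
E
```

```text
t 5.45 pos [0.5198 0.1378 0.0424] w 0.0399 F [-3.1 -0.7 14.1] M [ 0.16  0.59 -0.1 ]
tgt [0.5199 0.138  0.042 ] tool shift/0.4 [0.0003 0.0003 0.0009] in goal frame [0.0003 0.0003 0.0009]
turn/.08 [ 0.    -0.003 -0.   ]
tcp in dock mm [-53.1  25.9]
```

View pics/s7o.png

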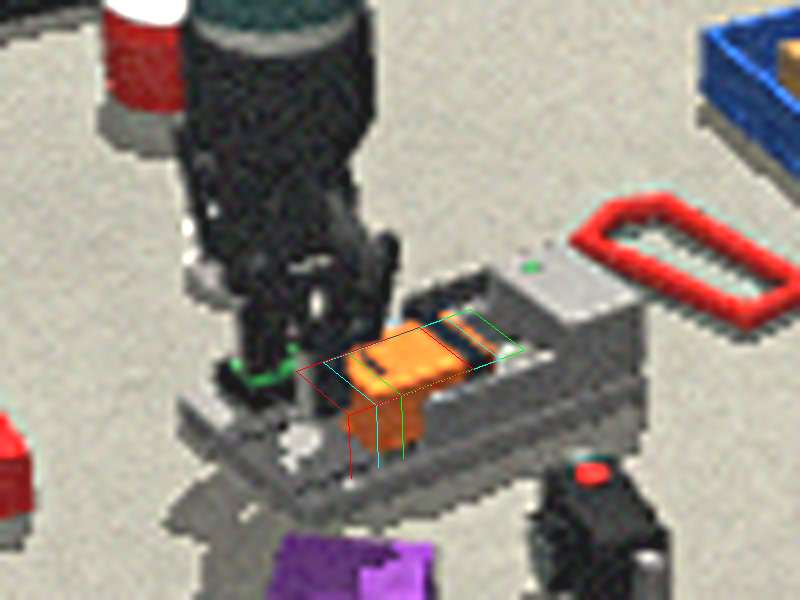

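```bash
python3 -c "
from rig import manip
print(manip.sign_off());s=manip.get_state();print(s['clock'],s['position'],s['contact_force'])"
```

```text
the job is handed in; nothing more can be done
None
the job is handed in; nothing more can be done
```

The pack is ejected and trapped, and I handed the job in at about 5.5 s; the arm is still holding the key down and the pack in place. The hand-in returns no verdict, and the state could not be read afterwards.

**What I did:** I set the fingers 40 mm apart, in line with the dock's y axis. One finger went onto the green key and the other stood about 17 mm in front of the orange pack before I pressed. I touched nothing else.

**Last checks:**
- **Key:** the tool came down about 10.6 mm from first contact and now pushes at a steady 14 N, so I take the key to be at or very near its stop. I judged this from travel and force, as the joint itself cannot be read.
- **Pack position:** in the side view it sits about 17 mm out of its seat, level and inside the walls, and its rear edge matches the 17 mm overlay.
- **Pack pressing the finger:** the force along dock −x is steady at about 3.1 N, and the tool pose was the same in both readings 0.4 s apart.

**What disagreed or could not be checked:**
- The two cameras' fits of the dock differed by about 7 mm in y and 3° in yaw. I used a compromise, which contact with the key then bore out.
- The arm blocked the top camera at the end, so the final pack position comes from the side view alone.

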